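Feel the eyepiece tubes and seat the centring telescope

TASK

An old spacer has been left deep inside one of the two slanting eyepiece tubes of the binocular microscope head. Feel down the tubes with the wooden stick until it touches the bottom of the clear one, put the stick back upright in its block, and seat the centring telescope fully home in the clear tube, its flange flush on the tube's rim. Do not press the stick hard against the bottom, where the prism is, and leave the loose eyepieces, objective, blower and dust cap standing where they are.

Things in the scene. Friction and masses are not known exactly. Their poses are not given: they have to be found in the camera images.
- head: white binocular microscope head, about 96 x 122 x 150 mm high, standing fixed on the bench on its round dovetail. Origin: centre of its underside, on the bench; z up; -x is the side to which the two eyepiece tubes lean (roughly towards the robot), y runs from the right tube to the left one
- tube_left: left (+y) black eyepiece tube, 36 mm outside (41 mm grip ring 24 to 36 mm below the rim); bore 26.5 mm wide, 50 mm deep, flat floor; mouth bevelled 3 mm deep to 31.5 mm. Origin: centre of the mouth, in the rim's plane; in the head's frame at x -55, y +33, z 135 mm. z points out of the bore, 35 degrees from vertical, leaning to the head's -x; y is the head's y
- tube_right: right black eyepiece tube (on the head's -y side), 66 mm from the left one and parallel to it; same shape, same axes, origin at the centre of its mouth
- tube_left_floor (a point): centre of the left tube's bare floor, 50 mm down the bore from the mouth. In one of the two tubes (it varies which) a tight black spacer cell 22 mm thick, with a glass disc on top, is stuck on the floor, leaving 28 mm of depth; the other is clear down to its prism window, which looks much the same
- tube_right_floor (a point): centre of the right tube's bare floor, 50 mm down the bore from the mouth
- stick: pale turned wooden feeler stick, loose, 137 mm long, about 30 g: shaft 10 mm wide for the lower 84 mm, flat bevelled tip, then a handle 16 mm wide from 90 to 134 mm above the tip, to be gripped. Origin: centre of the tip (lower end); z along the stick towards the handle. Starts upright in the middle hole of its block, tip on the hole's floor
- stick_tip (a point): centre of the stick's lower end
- stick_block: brown wooden block, fixed, 40 x 86 x 48 mm, with three upright holes in a row along its y, 26 mm apart, 14 mm in diameter (mouths bevelled 2.5 mm) and 40 mm deep (floor 8 mm above the bench); the stick stands in the middle one. Origin: centre of its underside, on the bench, z up
- telescope: centring telescope, loose, about 70 g, 84 mm long, standing upright on the bench: dark metal sleeve 24 mm wide and 42 mm long at the bottom, its foot bevelled; a black flange 36 mm wide, 4 mm thick; a knurled black barrel 28 mm wide, 46 to 80 mm above the foot, to be gripped; a 4 mm eye lens on top. Origin: centre of the foot; z along the tube towards the eye lens
- telescope_flange (a point): centre of the underside of the telescope's flange, 42 mm above its foot; comes to the centre of the tube's mouth when fully home
- eyepiece_a: loose black spare eyepiece, 35 mm wide, 42 mm high, standing on the bench; bystander. Origin: centre of its underside
- eyepiece_b: second eyepiece like the first; bystander. Origin: centre of its underside
- blower: loose dark rubber dust blower, 52 mm wide, 101 mm high, standing with its nozzle up; bystander. Origin: centre of its underside
- objective: loose pale metal microscope objective, 24 mm wide, 44 mm high, standing upright; bystander. Origin: about the centre of its underside
- cap_a: loose black dust cap, 34 mm wide, 16 mm high; bystander. Origin: centre of its underside
Not all that is in view belongs to the job. Several things have the shape of the stick; the one meant has the colours described above.

How it is judged:
By the outcome, as a careful person would: the job done as asked, in the order asked, and still so for the second after the job is handed in, with the robot touching nothing.
It also fails if it takes over 61 s, if anything falls off the work surface, if the arm or the gripper's body presses on something with over 40 N, if the wrist force passes 120 N, or if a joint passes its speed limit or range.

ROBOT

A 7-joint arm with a two-finger parallel gripper is mounted at the origin on a cart in front of the work surface, level with it; the furniture and walls round the work are solid. World frame = base frame: x ahead of the robot, y to its left, z up, the work surface at z = 0. Lengths are in m, angles in rad, forces in N, time in s.
With the tool pointing down it reaches from about 0.35 to 0.9 m from the base axis. Payload 7.2 kg.
Tool frame: the origin (TCP) lies at the very end of the fingers, on their centre line; the grasp point (between the pads) lies 19 mm behind it (pinch_z is the distance from the TCP to the grasp point, in m); z points along the fingers, y is the line along which they close (so a half turn about z gives the same grasp; the last joint's range is limited). The gripper opens to 85 mm and grips with 20 to 120 N. Pads are 22 mm wide; open, the fingers measure 114 mm over their backs; the gripper's body (76 mm by 85 mm) begins 54 mm behind the grasp point. The pads swing forward as they close: fully open they stand 13 mm farther back than shut.
Start: joints at [1.15, 0.411, -0.013, 1.596, 0.006, 1.134, -0.082], TCP at [0.216, -0.587, 0.231] pointing down, gripper open.
Joint ranges: [-2.95, 2.95], [-0.29, 1.99], [-1.47, 1.44], [0.14, 2.54], [-1.03, 4.17], [0.13, 1.85], [-2.86, 2.86]. Speed limits (rad/s): [2.39, 2.39, 3.01, 3.01, 3.14, 3.14, 3.14].

INTERFACE

Orientations are given as a rotation vector (axis times angle).
In Python, from bench import * gives the robot as it stands.
- The arm moves only by the shell command python3 -m pendant 'ROWS' [FORCE]. ROWS is JSON, a list of rows, each a list of 3 entries, a list of its own where there are three numbers: the shift along the tool's x, y, z in mm, then the turn, a rotation vector about the tool's x, y, z in rad, then the opening, from 0 (shut) to 1 (fully open). In form: [[[x, y, z], [wx, wy, wz], jaw], ...]. A call has 1 to 5 rows; each row shifts and turns the commanded pose from where the row before left it, along the tool's axes as they then stand; what a row does not reach is not made up. A row lasts 1/8 s, in which the tool goes at most 62.5 mm and 10.7 degrees, less where a joint would pass 70% of its speed; a pose out of reach is approached as far as the arm can. A call with a gripper value outside its range is refused whole. The fingers move at their own pace and stop on an object; FORCE is the grip in N (left out, the last holds). Time passes only in rows, so rows that do not move let the fingers close. It gives the time, the measured TCP pose, the force, the opening and the grip force at its end, in the units of the state.
- observe(): the state, without advancing time (a new reading comes with each control period).
- camera(name): name is "side" or "top"; returns the picture (480x640x3 uint8, red, green, blue); there is no depth.
- calibration(name): a dict with "intrinsics" (3x3 intrinsics, pixels), "R" (3x3) and "t" (3): a world point X has camera coordinates R X + t. Camera axes: x right, y down, z forward; pixel columns grow to the right and rows downward; lengths in m; the calibration is good to about 2 mm. A picture is of the moment at which its call begins. calibration takes no time and is no camera call.
- job_done(): hands the job in; it is judged then, once.
The state is a dict: "t": time; "qpos": joint angles; "dq": joint speeds; "effort": joint torques, N m; "tool_pos": TCP position; "tcp_rot": TCP orientation; "force": force on the tool from outside, world axes, zero at the start; "wrist_torque": the same for the moment, N m; "width": finger opening in m; "gripper_force": force on a finger pad.
Only numpy, scipy, OpenCV 4.12 (cv2) and the standard library are available. Lean on these libraries where they do the work, as an engineer would, in place of code of your own. Each camera call takes 0.05 s, during which the arm holds its last target. There are 200 camera calls.

## Working session

There is one attempt and no reset: what is moved stays moved. The work goes in short steps, Python scripts to look and compute and a shell command to move; the robot and the scene stay as the last step left them, time stands still between calls to the robot, and variables do not carry over. Pictures are saved under pics/ and viewed, at most 10 in all, crops included, and the job is handed in when it is done.

```bash
mkdir -p pics; ls; python3 - <<'E'
from bench import *
import cv2
for n in("side","top"):
    cv2.imwrite(f"pics/{n}0.png",camera(n)[...,::-1]); c=calibration(n); print(n,c["intrinsics"],c["R"],c["t"])
print(observe())
E
```

```text
pics
side [[484.38327426   0.         324.86243536]
 [  0.         484.38327426 231.86790057]
 [  0.           0.           1.        ]] [[ 0.47638341 -0.87909031 -0.01609588]
 [-0.42541946 -0.2144386  -0.87922373]
 [ 0.76946548  0.42569509 -0.47613712]] [-0.25375271  0.32895187  0.57562653]
top [[440.17079928   0.         316.13428448]
 [  0.         440.17079928 242.53792122]
 [  0.           0.           1.        ]] [[ 0.01987254 -0.99927339 -0.03252348]
 [-0.99828737 -0.01804172 -0.05564904]
 [ 0.05502183  0.03357367 -0.99792054]] [0.00366081 0.50684049 0.92776498]
{'t': 0.1, 'qpos': array([ 1.14979761,  0.41180747, -0.01272622,  1.59695485,  0.00561279,
        1.13427481, -0.08220871]), 'dq': array([-1.33853194e-03, -1.73591065e-03,  6.81420665e-04, -2.79036851e-03,
       -1.29068015e-03,  6.88294450e-05,  8.18352450e-04]), 'effort': array([ 2.65815208e-03, -6.01827621e+01,  6.84114788e-01, -3.00089836e+01,
        1.39880693e-02,  6.40794970e-03,  2.85930059e-05]), 'tool_pos': array([ 0.21577281, -0.58610975,  0.23054708]), 'tcp_rot': array([-3.09148843e+00, -5.51118308e-01,  5.49517361e-04]), 'force': array([-0.14209097,  0.51825467,  0.9527549 ]), 'wrist_torque': array([-0.0130467 ,  0.04849158, -0.0210688 ]), 'gripper_force': 0.0, 'width': 0.08558256010862338}
```

View pics/side0.png

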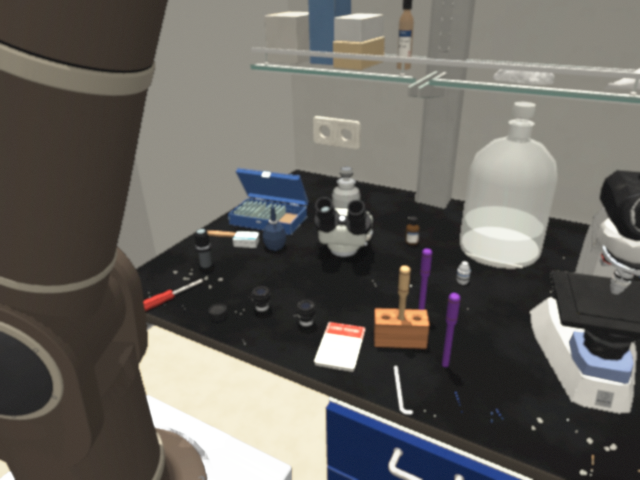

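View pics/top0.png

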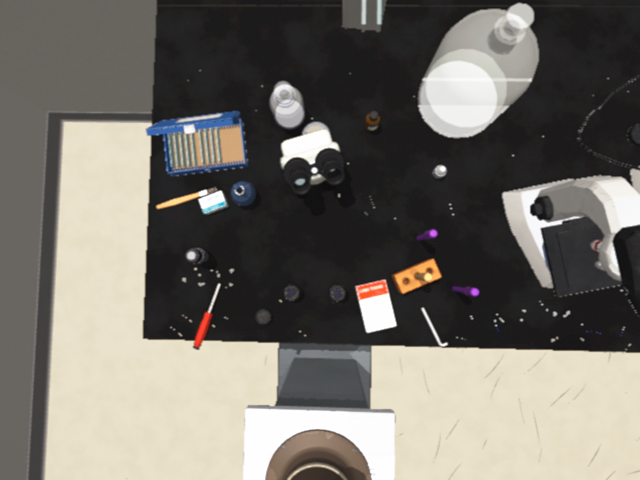

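The side and top views show three stick-shaped things. The pale wooden stick stands in the brown block, top (428,277), side (404,280). Two purple ones stand loose, top (431,234) and (473,292). The wooden one fits the description. The telescope looks like the dark cylinder at top (197,256), side (204,248), and the head is at top (312,165). I'll confirm these in one enlarged mosaic.

```bash
cat > h.py <<'E'
from bench import *
import numpy as np, cv2
from scipy.spatial.transform import Rotation as R
C={n:calibration(n) for n in("side","top")}
def proj(n,X):
    c=C[n];p=c["intrinsics"]@(c["R"]@np.asarray(X,float)+c["t"]);return p[:2]/p[2]
def ray(n,uv):
    c=C[n];d=c["R"].T@np.linalg.solve(c["intrinsics"],[uv[0],uv[1],1]);return -c["R"].T@c["t"],d/np.linalg.norm(d)
def plane(n,uv,z):
    o,d=ray(n,uv);return o+d*(z-o[2])/d[2]
def tri(a,b):
    (o,d),(p,e)=ray("side",a),ray("top",b)
    s=np.linalg.lstsq(np.c_[d,-e],p-o,rcond=None)[0];x,y=o+d*s[0],p+e*s[1];return (x+y)/2,np.linalg.norm(x-y)
E
python3 - <<'E'
from h import *
t=cv2.imread("pics/top0.png");s=cv2.imread("pics/side0.png")
def crop(i,x,y,w=80,h=60): return cv2.resize(i[y:y+h,x:x+w],(400,300),interpolation=cv2.INTER_CUBIC)
m=np.vstack([np.hstack([crop(t,380,245),crop(t,272,140)]),np.hstack([crop(t,160,226),crop(s,305,185,)])])
cv2.imwrite("pics/m1.png",m)
print("stick top",plane("top",(428,277),.145),plane("top",(417,276),.048))
print("tele",plane("top",(192,256),.084),tri((203,233),(192,256)))
E
```

```text
stick top [ 0.44037048 -0.19594195  0.145     ] [ 0.44020918 -0.19496642  0.048     ]
tele [0.47144478 0.25824853 0.084     ] (array([0.47272864, 0.25775679, 0.08012164]), np.float64(0.004092700496401913))
```

View pics/m1.png

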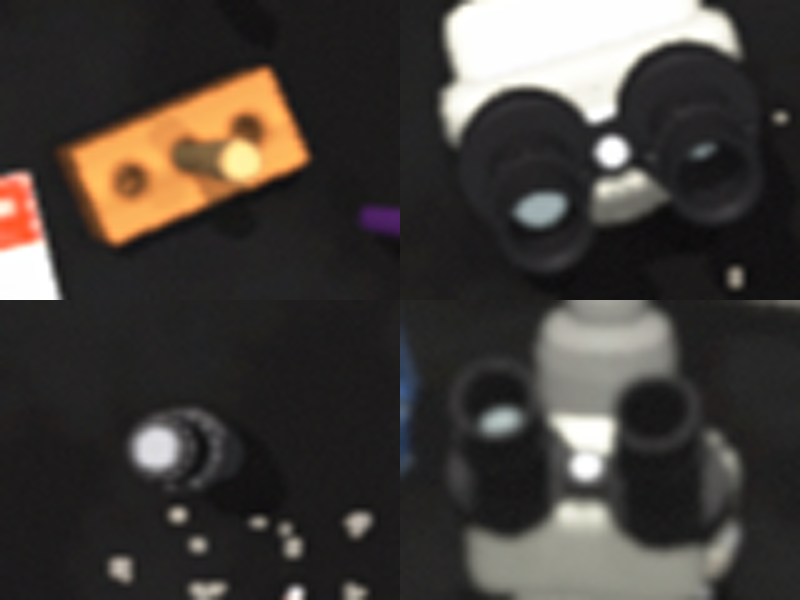

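The pale wooden stick in the block is confirmed. The telescope (pale eye lens, knurled barrel) is also confirmed. The left tube shows a large glass disc and the right tube only a sliver, which suggests the left one holds the spacer. Now the numbers.

```bash
python3 - <<'E'
from h import *
T=lambda x,y,ox,oy,qx,qy:(ox+(x-qx)/5,oy+(y-qy)/5)
tl=T(543,215,272,140,400,0);tr=T(707,163,272,140,400,0);sl=T(493,398,305,185,400,300);sr=T(657,412,305,185,400,300)
L,e1=tri(sl,tl);Rr,e2=tri(sr,tr);print("L",L,e1,"R",Rr,e2)
L2=plane("top",tl,.135);R2=plane("top",tr,.135);print(L2,R2,np.linalg.norm(L2-R2));d=L2-R2;print("head yaw deg",np.degrees(np.arctan2(-d[0],d[1])))
L3=plane("side",sl,.135);R3=plane("side",sr,.135);print(L3,R3,np.linalg.norm(L3-R3));d=L3-R3;print("head yaw deg",np.degrees(np.arctan2(-d[0],d[1])))
print("disc L",tri(T(502,420,305,185,400,300),T(540,210,272,140,400,0)))
k=[plane("top",T(x,y,380,245,0,0),.048) for x,y in((65,150),(270,68),(310,158),(115,245))]
print("block c",np.mean(k,0),[np.linalg.norm(k[i]-k[(i+1)%4]) for i in range(4)]);d=k[0]-k[1]+k[3]-k[2];print("blk yaw",np.degrees(np.arctan2(-d[0],d[1])))
hs=[plane("top",T(x,y,380,245,0,0),.048) for x,y in((130,180),(248,130))];print("holes",hs,np.mean(hs,0))
# stick in side
s=cv2.imread("pics/side0.png");print("stick proj",proj("side",[.440,-.195,.145]),proj("side",[.44,-.195,.048]))
print("tele top",proj("side",[.4715,.258,.084]), proj("side",[.4715,.258,0]))
hs=cv2.cvtColor(s,cv2.COLOR_BGR2HSV)
for v in range(262,312,4):
    r=np.where((hs[v,385:420,2]>90)&(hs[v,385:420,1]>60))[0]+385; print(v,r.min() if len(r) else 0,r.max() if len(r) else 0)
E
```

```text
L [0.61157406 0.04193046 0.13217343] 0.002428020091253094 R [ 0.63349578 -0.02090139  0.12969835] 0.0005913636090059165
[0.61164639 0.04067832 0.135     ] [ 0.6322052  -0.02062586  0.135     ] 0.06465962443886986
head yaw deg 18.53925674094612
[0.60564499 0.04002464 0.135     ] [ 0.62361986 -0.02578209  0.135     ] 0.06821745348370302
head yaw deg 15.27747392120453
disc L (array([0.61673241, 0.04259549, 0.11961772]), np.float64(0.0008905616092143774))
block c [ 0.44016952 -0.19696145  0.048     ] [np.float64(0.09001558312397381), np.float64(0.0398127219139733), np.float64(0.08683612523538514), np.float64(0.04340870069436659)]
blk yaw 24.048382466797143
holes [array([ 0.42958102, -0.17276449,  0.048     ]), array([ 0.45089882, -0.22039631,  0.048     ])] [ 0.44023992 -0.1965804   0.048     ]
stick proj [404.27179415 267.51966426] [400.67018205 316.58883325]
tele top [201.25431457 231.47714956] [206.59525025 265.61915112]
262 0 0
266 400 408
270 399 410
274 400 409
278 399 409
282 399 408
286 399 408
290 399 407
294 399 407
298 400 405
302 400 405
306 399 405
310 385 419
```

```bash
cat >> h.py <<'E'
def plan(p,rot=None):
    o=observe();r=R.from_rotvec(o["tcp_rot"])
    print("t %.2f"%o["t"],"pos",o["tool_pos"].round(4),"shift mm",(r.inv().apply(np.array(p)-o["tool_pos"])*1000).round(1),end=" ")
    if rot is not None: print("turn",(r.inv()*rot).as_rotvec().round(4),end=" ")
    print("F",o["force"].round(1),"w",round(o["width"],4))
def pose(yaw,tilt): # tool x along yaw, tilted forward about tool y
    c,s=np.cos(yaw),np.sin(yaw)
    return R.from_matrix(np.array([[c,s,0],[s,-c,0],[0,0,-1.]]))*R.from_rotvec([0,tilt,0])
E
python3 - <<'E'
from h import *
print("purple",plane("top",(473,292),.137),plane("top",(433,234),.137))
plan([.440,-.1957,.2],pose(np.radians(18),0))
E
```

```text
purple [ 0.41456909 -0.27945495  0.137     ] [ 0.51959415 -0.20639427  0.137     ]
t 0.10 pos [ 0.2158 -0.5861  0.2305] shift mm [ 345.3 -288.8   30.9] turn [-0.0014  0.0001  0.0387] F [-0.1  0.5  1. ] w 0.0856
```

```bash
python3 -m pendant '[[[40,-33,0],[0,0,0.039],0.45],[[40,-33,0],[0,0,0],0.45],[[43,-36,0],[0,0,0],0.45],[[43,-36,0],[0,0,0],0.45],[[43,-36,0],[0,0,0],0.45]]' 40; python3 -m pendant '[[[43,-36,0],[0,0,0],0.45],[[43,-36,0],[0,0,0],0.45],[[40,-30,0],[0,0,0],0.45],[[0,0,0],[0,0,0],0.45],[[0,0,0],[0,0,0],0.45]]'
python3 - <<'E'
from h import *
plan([.440,-.1957,.2],pose(np.radians(18),0))
for n in("side","top"): cv2.imwrite(f"pics/{n}1.png",camera(n)[...,::-1])
E
```

```text
t: 0.72
tool_pos: [0.3599, -0.3537, 0.2311]
tcp_rot: [-3.103, -0.491, 0.0]
force: [1.1, 0.3, -0.2]
width: 0.0386
gripper_force: 0.0
t: 1.35
tool_pos: [0.4471, -0.22, 0.231]
tcp_rot: [3.103, 0.491, -0.001]
force: [0.3, -1.0, -0.2]
width: 0.0386
gripper_force: 0.0
t 1.35 pos [ 0.4471 -0.22    0.231 ] shift mm [  0.7 -25.3  31. ] turn [-0.0001  0.0009 -0.0003] F [ 0.3 -1.  -0.2] w 0.0386
```

```bash
python3 -m pendant '[[[0.7,-25.3,0],[0,0,0],0.45],[[0,0,30],[0,0,0],0.45],[[0,0,0],[0,0,0],0.45],[[0,0,0],[0,0,0],0.45]]'
python3 - <<'E'
from h import *
plan([.440,-.1957,.1])
im=[camera(n)[...,::-1] for n in("side","top")]
p=[proj("side",[.44,-.195,.15]),proj("top",[.44,-.195,.15])]
cv2.imwrite("pics/m2.png",np.hstack([cv2.resize(i[int(q[1])-60:int(q[1])+60,int(q[0])-40:int(q[0])+40],(400,600)) for i,q in zip(im,p)]))
E
```

```text
t: 1.95
tool_pos: [0.4405, -0.1962, 0.2019]
tcp_rot: [3.103, 0.488, 0.0]
force: [-0.4, 0.6, 0.3]
width: 0.0383
gripper_force: 0.0
t 1.95 pos [ 0.4405 -0.1962  0.2019] shift mm [ -0.3  -0.7 101.9] F [-0.4  0.6  0.3] w 0.0383
```

View pics/m2.png

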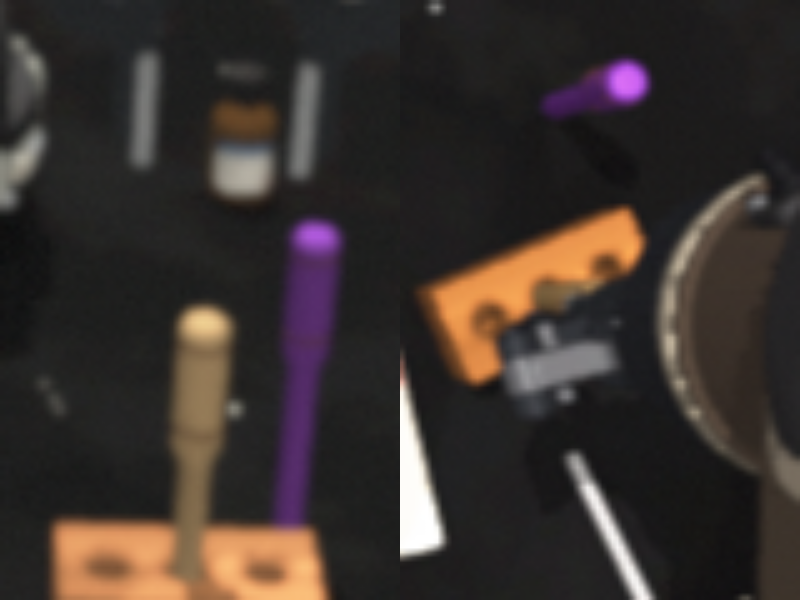

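The side view shows the open pads (crop 145 and 300) straddling the wooden stick (crop 205). Before lowering, I'll check the offset between vision and robot.

```bash
python3 - <<'E'
from h import *
q=proj("side",[.44,-.195,.15]).astype(int)
print("seen pad tips mid",q+np.array([(145+302)/2/5-40,173/5-60]),"proj tcp", proj("side",[.4405,-.1962,.2019]),proj("side",[.4405,-.1962,.212]))
print("stick top seen",q+np.array([205/5-40,312/5-60]),"proj",proj("side",[.4402,-.1957,.145]))
E
python3 -m pendant '[[[-0.3,-0.5,50],[0,0,0],0.45],[[0,0,30],[0,0,0],0.45],[[0,0,0],[0,0,0],0.45]]'
```

```text
seen pad tips mid [408.7 238.6] proj tcp [407.46140759 235.89639972] [407.89760246 230.03152107]
stick top seen [405.  266.4] proj [404.73854734 267.56773966]
t: 2.42
tool_pos: [0.439, -0.1947, 0.1202]
tcp_rot: [-3.101, -0.49, 0.005]
force: [-1.0, -0.1, 0.4]
width: 0.0382
gripper_force: 0.0
```

```bash
python3 -m pendant '[[[0,0,21],[0,0,0],0.45],[[0,0,0],[0,0,0],0.45],[[0,0,0],[0,0,0],0],[[0,0,0],[0,0,0],0],[[0,0,0],[0,0,0],0]]' 40; python3 -m pendant '[[[0,0,0],[0,0,0],0],[[0,0,0],[0,0,0],0]]'
```

```text
t: 3.05
tool_pos: [0.4411, -0.1952, 0.1017]
tcp_rot: [3.102, 0.491, 0.003]
force: [-0.3, -0.3, 6.3]
width: 0.015
gripper_force: 39.1
t: 3.3
tool_pos: [0.4411, -0.1952, 0.1017]
tcp_rot: [3.102, 0.491, 0.003]
force: [-0.9, 0.2, 7.0]
width: 0.015
gripper_force: 39.1
```

```bash
python3 -m pendant '[[[0,0,-10],[0,0,0],0],[[0,0,-40],[0,0,0],0],[[0,0,-55],[0,0,0],0],[[0,0,-45],[0,0,0],0],[[0,0,0],[0,0,0],0]]'; python3 - <<'E'
from h import *
a=pose(np.radians(17.7),np.radians(35))
plan(np.array([.629,-.022,.135])-a.apply([0,0,1])*.1237,a)
E
```

```text
t: 3.92
tool_pos: [0.4419, -0.1955, 0.2546]
tcp_rot: [3.099, 0.49, 0.01]
force: [-0.2, 1.2, -0.7]
width: 0.015
gripper_force: 39.2
t 3.92 pos [ 0.4419 -0.1955  0.2546] shift mm [ 160.4 -107.7   18.6] turn [0.0034 0.6052 0.0061] F [-0.2  1.2 -0.7] w 0.015
```

```bash
python3 -m pendant '[[[45,-36,0],[0,0,0],0],[[45,-36,0],[0,0,0],0],[[40,-36,0],[0,0,0],0],[[0,0,0],[0,0.15,0],0],[[0,0,0],[0,0.15,0],0]]'; python3 -m pendant '[[[0,0,0],[0,0.15,0],0],[[0,0,0],[0,0.155,0],0],[[0,0,0],[0,0,0],0],[[0,0,0],[0,0,0],0]]';python3 - <<'E'
from h import *
a=pose(np.radians(17.7),np.radians(35))
plan(np.array([.629,-.022,.135])-a.apply([0,0,1])*.1237,a)
E
```

```text
t: 4.55
tool_pos: [0.5305, -0.0505, 0.2492]
tcp_rot: [-3.021, -0.482, -0.461]
force: [0.2, 0.4, 0.7]
width: 0.0149
gripper_force: 39.2
t: 5.05
tool_pos: [0.5308, -0.0479, 0.2503]
tcp_rot: [-2.891, -0.466, -0.831]
force: [0.7, 0.7, -0.1]
width: 0.0151
gripper_force: 39.3
t 5.05 pos [ 0.5308 -0.0479  0.2503] shift mm [18.3  5.7 27.9] turn [-0.0156  0.0497  0.006 ] F [ 0.7  0.7 -0.1] w 0.0151
```

```bash
python3 -m pendant '[[[0,0,0],[-0.015,0.05,0.006],0],[[20,5.7,20],[0,0,0],0],[[0,0,0],[0,0,0],0],[[0,0,0],[0,0,0],0]]';python3 - <<'E'
from h import *
a=pose(np.radians(17.7),np.radians(35))
plan(np.array([.629,-.022,.135])-a.apply([0,0,1])*.1237,a)
im=[camera(n)[...,::-1] for n in("side","top")]
p=[proj("side",[.61,.005,.145]),proj("top",[.61,.005,.145])]
o=observe();tip=o["tool_pos"]+R.from_rotvec(o["tcp_rot"]).apply([0,0,.0937])
for n,q in zip(("side","top"),p): print(n,(q.astype(int)-[40,60]),"tip",proj(n,tip),"Rmouth",proj(n,[.629,-.022,.135]))
cv2.imwrite("pics/m3.png",np.hstack([cv2.resize(i[int(q[1])-60:int(q[1])+60,int(q[0])-40:int(q[0])+40],(400,600),interpolation=cv2.INTER_CUBIC) for i,q in zip(im,p)]))
E
```

```text
t: 5.55
tool_pos: [0.5591, -0.0439, 0.2451]
tcp_rot: [-2.874, -0.45, -0.908]
force: [0.1, -0.5, 0.1]
width: 0.015
gripper_force: 39.3
t 5.55 pos [ 0.5591 -0.0439  0.2451] shift mm [-3.2  0.4  8.6] turn [-0.0024 -0.0013  0.0012] F [ 0.1 -0.5  0.1] w 0.015
side [299 142] tip [354.67139886 194.85792299] Rmouth [355.84183955 206.01982132]
top [279 123] tip [337.340405   180.86391053] Rmouth [334.10167183 174.29759914]
```

View pics/m3.png

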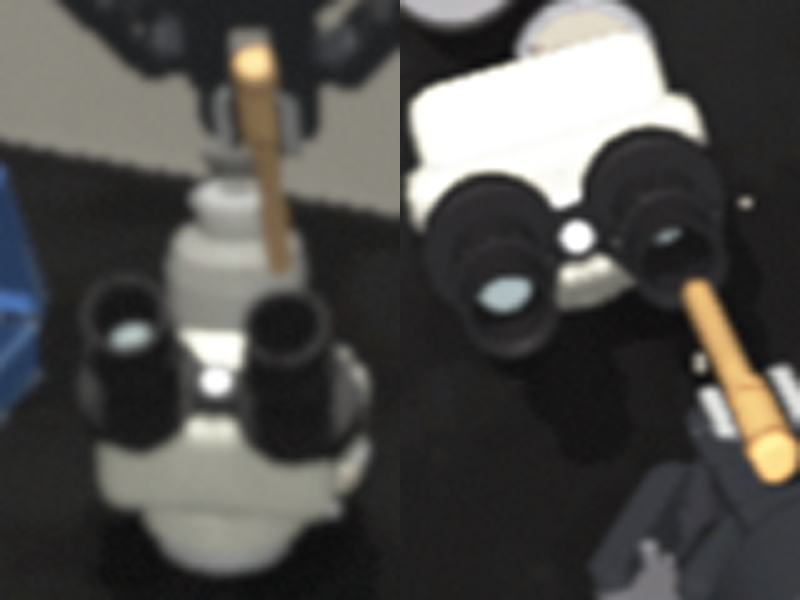

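The side and top views show the stick held straight, its tip just short of the right mouth. It is seen at (354.8,196) and (338,180.4), within 1 px of prediction. The right tube's glass is still only a sliver, so it looks deep. I'll feel down the right tube.

```bash
python3 -m pendant '[[[-0.8,0,8],[-0.002,-0.001,0.001],0],[[0,0,0],[0,0,0],0],[[0,0,0],[0,0,0],0]]';python3 - <<'E'
from h import *
a=pose(np.radians(17.7),np.radians(35))
plan(np.array([.631,-.021,.135])-a.apply([0,0,1])*.0937,a)
E
```

```text
t: 6.02
tool_pos: [0.5625, -0.0435, 0.2381]
tcp_rot: [-2.877, -0.446, -0.909]
force: [0.0, 0.2, -0.5]
width: 0.015
gripper_force: 39.3
t 6.03 pos [ 0.5625 -0.0435  0.2381] shift mm [-0.1 -0.6 32.1] turn [ 0.001  -0.001  -0.0008] F [ 0.   0.2 -0.5] w 0.015
```

```bash
python3 -m pendant '[[[0,0,30],[0,0,0],0],[[0,0,15],[0,0,0],0],[[0,0,6],[0,0,0],0],[[0,0,0],[0,0,0],0]]'; python3 -m pendant '[[[0,0,3],[0,0,0],0],[[0,0,3],[0,0,0],0],[[0,0,3],[0,0,0],0],[[0,0,0],[0,0,0],0]]'; python3 - <<'E'
from h import *
a=pose(np.radians(17.7),np.radians(35))
plan(np.array([.631,-.021,.135])-a.apply([0,0,1])*.0937,a)
E
```

```text
t: 6.52
tool_pos: [0.5905, -0.0345, 0.1963]
tcp_rot: [-2.876, -0.446, -0.908]
force: [-0.2, -0.4, -0.6]
width: 0.0147
gripper_force: 39.3
t: 7.02
tool_pos: [0.5955, -0.033, 0.189]
tcp_rot: [-2.877, -0.446, -0.909]
force: [-0.2, -1.4, -0.1]
width: 0.0151
gripper_force: 39.3
t 7.03 pos [ 0.5955 -0.033   0.189 ] shift mm [ -0.2  -0.6 -28. ] turn [ 0.001  -0.0011 -0.0008] F [-0.2 -1.4 -0.1] w 0.0151
```

```bash
python3 -m pendant '[[[0,0,4],[0,0,0],0],[[0,0,4],[0,0,0],0],[[0,0,0],[0,0,0],0]]'; python3 -m pendant '[[[0,0,3],[0,0,0],0],[[0,0,3],[0,0,0],0],[[0,0,2],[0,0,0],0],[[0,0,0],[0,0,0],0]]'; python3 - <<'E'
from h import *
a=pose(np.radians(17.7),np.radians(35))
plan(np.array([.631,-.021,.135])-a.apply([0,0,1])*.0937,a)
E
```

```text
t: 7.4
tool_pos: [0.5999, -0.0315, 0.1822]
tcp_rot: [-2.876, -0.446, -0.908]
force: [-0.1, 0.1, -0.9]
width: 0.0149
gripper_force: 39.3
t: 7.9
tool_pos: [0.6042, -0.0302, 0.1759]
tcp_rot: [-2.877, -0.446, -0.909]
force: [0.4, -0.3, -0.7]
width: 0.0147
gripper_force: 39.3
t 7.90 pos [ 0.6042 -0.0302  0.1759] shift mm [ -0.2  -0.6 -44. ] turn [ 0.001  -0.0011 -0.0008] F [ 0.4 -0.3 -0.7] w 0.0147
```

Depth is 44 mm with no resistance, so the right tube is the clear one. I'll touch the floor gently in 1 mm steps.

```bash
for i in 1; do python3 -m pendant '[[[0,0,2],[0,0,0],0],[[0,0,1],[0,0,0],0],[[0,0,0],[0,0,0],0]]'; python3 -m pendant '[[[0,0,1],[0,0,0],0],[[0,0,0],[0,0,0],0]]'; python3 -m pendant '[[[0,0,0.7],[0,0,0],0],[[0,0,0],[0,0,0],0]]'; done
```

```text
t: 8.28
tool_pos: [0.6059, -0.0297, 0.1735]
tcp_rot: [-2.877, -0.446, -0.909]
force: [-0.2, -0.4, -0.3]
width: 0.015
gripper_force: 39.3
t: 8.52
tool_pos: [0.6064, -0.0298, 0.1733]
tcp_rot: [-2.877, -0.446, -0.91]
force: [-5.8, -1.7, 7.9]
width: 0.0146
gripper_force: 40.2
t: 8.78
tool_pos: [0.6067, -0.0298, 0.1732]
tcp_rot: [-2.877, -0.446, -0.911]
force: [-11.1, -2.1, 15.7]
width: 0.0151
gripper_force: 41.3
```

Touched the bottom at 49 mm with a light force. Withdrawing and returning the stick.

```bash
python3 -m pendant '[[[0,0,-10],[0,0,0],0],[[0,0,-30],[0,0,0],0],[[0,0,-40],[0,0,0],0],[[0,0,-40],[0,0,0],0],[[0,0,0],[0,-0.15,0],0]]'; python3 -m pendant '[[[0,0,0],[0,-0.15,0],0],[[0,0,0],[0,-0.15,0],0],[[0,0,0],[0,-0.15,0],0],[[0,0,0],[0,0,0],0],[[0,0,0],[0,0,0],0]]';python3 - <<'E'
from h import *
plan(np.array([.4411,-.1952,.205]),pose(np.radians(18),0))
E
```

```text
t: 9.4
tool_pos: [0.539, -0.0492, 0.2721]
tcp_rot: [-2.937, -0.458, -0.739]
force: [0.7, 0.2, -0.9]
width: 0.0155
gripper_force: 39.3
t: 10.02
tool_pos: [0.5405, -0.0473, 0.2696]
tcp_rot: [-3.088, -0.489, -0.069]
force: [0.1, -0.9, 0.3]
width: 0.0154
gripper_force: 39.3
t 10.03 pos [ 0.5405 -0.0473  0.2696] shift mm [-143.   110.4   57.3] turn [-0.007  -0.0458  0.0001] F [ 0.1 -0.9  0.3] w 0.0154
```

```bash
python3 -m pendant '[[[0,0,0],[-0.007,-0.046,0],0],[[-45,36,0],[0,0,0],0],[[-45,36,0],[0,0,0],0],[[-45,36,0],[0,0,0],0],[[-5,2,0],[0,0,0],0]]'; python3 -m pendant '[[[0,0,50],[0,0,0],0],[[0,0,0],[0,0,0],0],[[0,0,0],[0,0,0],0]]';python3 - <<'E'
from h import *
plan(np.array([.4411,-.1952,.165]),pose(np.radians(18),0))
E
```

```text
t: 10.65
tool_pos: [0.4381, -0.1996, 0.2706]
tcp_rot: [3.102, 0.477, -0.001]
force: [1.0, 0.1, 0.6]
width: 0.0148
gripper_force: 39.3
t: 11.02
tool_pos: [0.4422, -0.195, 0.2216]
tcp_rot: [3.102, 0.492, 0.0]
force: [0.0, 0.5, -0.4]
width: 0.0153
gripper_force: 39.3
t 11.03 pos [ 0.4422 -0.195   0.2216] shift mm [-1.1 -0.2 56.6] turn [0.0012 0.0002 0.0003] F [ 0.   0.5 -0.4] w 0.0153
```

```bash
python3 -m pendant '[[[-0.8,-0.2,50],[0,0,0],0],[[0,0,10],[0,0,0],0],[[0,0,0],[0,0,0],0],[[0,0,0],[0,0,0],0]]';python3 - <<'E'
from h import *
plan(np.array([.4411,-.1952,.1017]),pose(np.radians(18),0))
im=[camera(n)[...,::-1] for n in("side","top")]
p=[proj("side",[.44,-.195,.08]),proj("top",[.44,-.195,.08])]
for n,q in zip(("side","top"),p): print(n,(q.astype(int)-[40,60]))
cv2.imwrite("pics/m4.png",np.hstack([cv2.resize(i[int(q[1])-60:int(q[1])+60,int(q[0])-40:int(q[0])+40],(400,600),interpolation=cv2.INTER_CUBIC) for i,q in zip(im,p)]))
E
```

```text
t: 11.52
tool_pos: [0.4421, -0.1956, 0.162]
tcp_rot: [3.101, 0.491, 0.001]
force: [-0.8, -0.6, -0.4]
width: 0.0154
gripper_force: 39.3
t 11.53 pos [ 0.4421 -0.1956  0.162 ] shift mm [-0.8 -0.8 60.3] turn [ 0.0022 -0.0004  0.0001] F [-0.8 -0.6 -0.4] w 0.0154
side [361 241]
top [380 216]
```

View pics/m4.png

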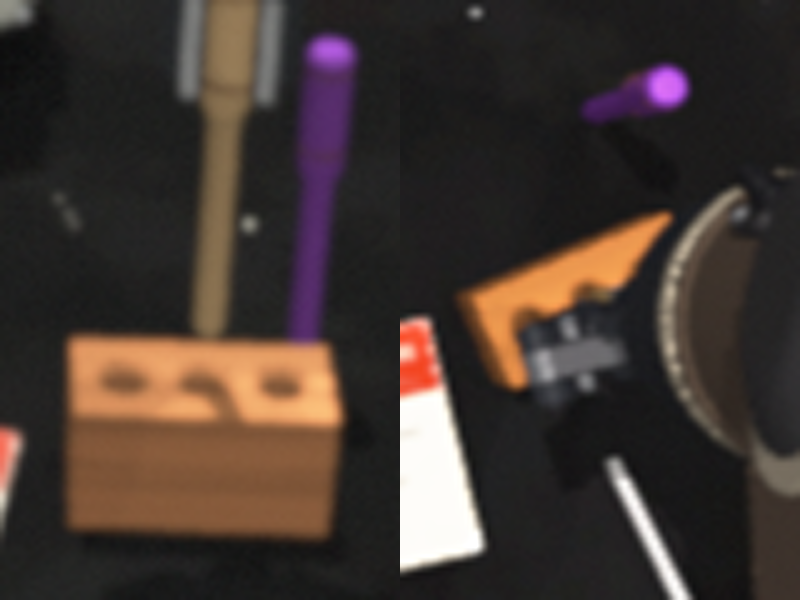

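The side view shows the stick upright, its tip at crop (208,333) above the middle hole at (203,382). It can go down.

```bash
python3 -m pendant '[[[-0.8,-0.4,15],[0,0,0],0],[[0,0,10],[0,0,0],0],[[0,0,10],[0,0,0],0],[[0,0,0],[0,0,0],0]]'; python3 -m pendant '[[[0,0,10],[0,0,0],0],[[0,0,8],[0,0,0],0],[[0,0,4],[0,0,0],0],[[0,0,0],[0,0,0],0]]'
```

```text
t: 12.12
tool_pos: [0.4395, -0.195, 0.1242]
tcp_rot: [-3.103, -0.491, 0.004]
force: [0.6, 0.7, -0.5]
width: 0.015
gripper_force: 39.3
t: 12.62
tool_pos: [0.4397, -0.1952, 0.1029]
tcp_rot: [3.103, 0.491, -0.003]
force: [-0.2, 0.0, -0.1]
width: 0.0153
gripper_force: 39.3
```

```bash
python3 -m pendant '[[[0,0,0.8],[0,0,0],0],[[0,0,0],[0,0,0],0.3],[[0,0,0],[0,0,0],0.45],[[0,0,0],[0,0,0],0.45]]'; python3 -m pendant '[[[0,0,-15],[0,0,0],0.45],[[0,0,-55],[0,0,0],0.45],[[0,0,-40],[0,0,0],0.6],[[0,0,0],[0,0,0],0.6]]'; python3 - <<'E'
from h import *
plan([.4715,.258,.2],pose(np.radians(18),0))
E
```

```text
t: 13.12
tool_pos: [0.4399, -0.1953, 0.1026]
tcp_rot: [3.102, 0.491, -0.002]
force: [-0.1, 0.2, -0.0]
width: 0.0386
gripper_force: 0.0
t: 13.62
tool_pos: [0.4421, -0.1958, 0.2167]
tcp_rot: [3.098, 0.491, 0.007]
force: [0.7, -0.4, 0.3]
width: 0.0511
gripper_force: 0.0
t 13.62 pos [ 0.4421 -0.1958  0.2167] shift mm [ 168.1 -422.6   15. ] turn [ 0.0055 -0.0038 -0.0001] F [ 0.7 -0.4  0.3] w 0.0511
```

```bash
python3 -m pendant '[[[20,-50,0],[0,0,0],0.6],[[20,-52,0],[0,0,0],0.6],[[20,-52,0],[0,0,0],0.6],[[20,-52,0],[0,0,0],0.6],[[20,-52,0],[0,0,0],0.6]]'; python3 -m pendant '[[[20,-52,0],[0,0,0],0.6],[[20,-52,0],[0,0,0],0.6],[[20,-40,0],[0,0,0],0.6],[[8,-21,0],[0,0,0],0.6],[[0,0,0],[0,0,0],0.6]]'; python3 - <<'E'
from h import *
plan([.472,.259,.16],pose(np.radians(18),0))
E
```

```text
t: 14.25
tool_pos: [0.455, 0.0827, 0.2122]
tcp_rot: [3.102, 0.491, -0.002]
force: [0.8, -0.5, -0.2]
width: 0.0509
gripper_force: 0.0
t: 14.88
tool_pos: [0.4682, 0.2608, 0.2116]
tcp_rot: [3.102, 0.497, -0.004]
force: [0.2, 0.2, 1.1]
width: 0.0512
gripper_force: 0.0
t 14.88 pos [0.4682 0.2608 0.2116] shift mm [ 3.2  2.9 51.6] turn [-0.0004  0.0026  0.0034] F [0.2 0.2 1.1] w 0.0512
```

```bash
python3 -m pendant '[[[3.2,2.9,50],[0,0,0.003],0.6],[[0,0,20],[0,0,0],0.6],[[0,0,0],[0,0,0],0.6],[[0,0,0],[0,0,0],0.6]]';python3 - <<'E'
from h import *
plan(np.array([.472,.259,.05]),pose(np.radians(18),0))
im=[camera(n)[...,::-1] for n in("side","top")]
P=[.472,.259,.1]
p=[proj("side",P),proj("top",P)]
for n,q in zip(("side","top"),p): print(n,(q.astype(int)-[40,60]),"tcp",proj(n,observe()["tool_pos"]),"lens",proj(n,[.472,.259,.084]))
cv2.imwrite("pics/m5.png",np.hstack([cv2.resize(i[int(q[1])-60:int(q[1])+60,int(q[0])-40:int(q[0])+40],(400,600),interpolation=cv2.INTER_CUBIC) for i,q in zip(im,p)]))
E
```

```text
t: 15.38
tool_pos: [0.4735, 0.2568, 0.1429]
tcp_rot: [3.103, 0.485, -0.001]
force: [-0.2, -0.3, 0.3]
width: 0.0514
gripper_force: 0.0
t 15.38 pos [0.4735 0.2568 0.1429] shift mm [-0.7 -2.7 92.9] turn [ 0.0007  0.0006 -0.0038] F [-0.2 -0.3  0.3] w 0.0514
side [159 164] tcp [198.24234366 205.37516717] lens [201.04594021 231.27242038]
top [149 195] tcp [182.58805728 254.01309654] lens [191.63720538 255.71467085]
```

View pics/m5.png

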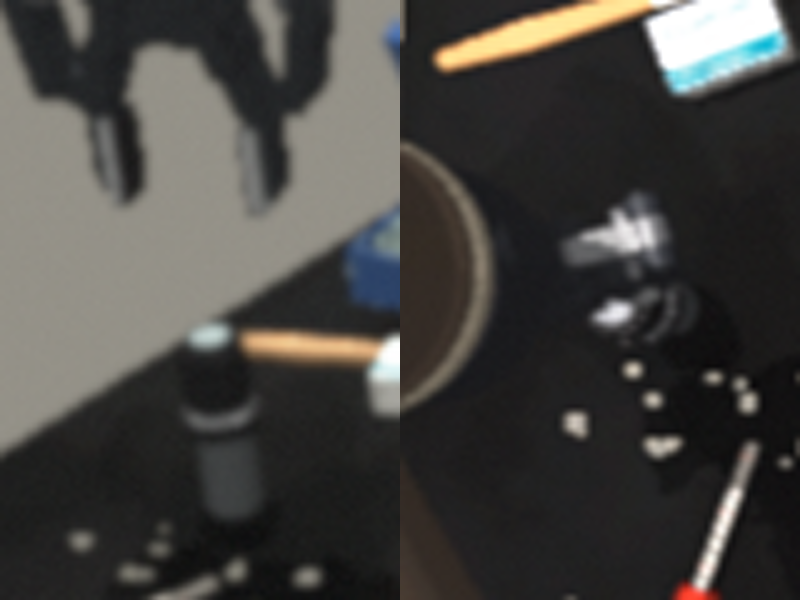

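The side view shows the telescope below the open pads, lens at (201,231), matching the estimate of (0.472, 0.259). I'll descend onto the barrel and grip.

```bash
python3 -m pendant '[[[-0.7,-2.4,30],[0,0,-0.004],0.6],[[0,0,30],[0,0,0],0.6],[[0,0,20],[0,0,0],0.6],[[0,0,0],[0,0,0],0.6]]';python3 - <<'E'
from h import *
plan(np.array([.472,.259,.05]),pose(np.radians(18),0))
E
```

```text
t: 15.98
tool_pos: [0.4711, 0.2588, 0.0616]
tcp_rot: [3.101, 0.493, -0.004]
force: [0.9, -1.3, 0.5]
width: 0.0509
gripper_force: 0.0
t 15.97 pos [0.4711 0.2588 0.0616] shift mm [ 0.9  0.1 11.6] turn [0.0009 0.0029 0.001 ] F [ 0.9 -1.3  0.5] w 0.0509
```

```bash
python3 -m pendant '[[[0.5,0,11.5],[0,0,0],0.6],[[0,0,0],[0,0,0],0.6],[[0,0,0],[0,0,0],0],[[0,0,0],[0,0,0],0],[[0,0,0],[0,0,0],0]]' 40; python3 -m pendant '[[[0,0,0],[0,0,0],0]]'; python3 - <<'E'
from h import *
plan(np.array([.472,.259,.05]),pose(np.radians(18),0))
E
python3 -m pendant '[[[0,0,-10],[0,0,0],0],[[0,0,-50],[0,0,0],0],[[0,0,-60],[0,0,0],0],[[0,0,-60],[0,0,0],0],[[0,0,0],[0,0,0],0]]'; python3 - <<'E'
from h import *
a=pose(np.radians(17.7),np.radians(35))
plan(np.array([.6305,-.0215,.135])-a.apply([0,0,1])*.09,a)
E
```

```text
t: 16.6
tool_pos: [0.4723, 0.2597, 0.0511]
tcp_rot: [3.102, 0.493, -0.001]
force: [-0.2, 0.9, 3.9]
width: 0.0271
gripper_force: 39.3
t: 16.73
tool_pos: [0.4723, 0.2597, 0.0511]
tcp_rot: [3.102, 0.493, -0.0]
force: [-0.9, 1.1, 5.2]
width: 0.027
gripper_force: 39.4
t 16.73 pos [0.4723 0.2597 0.0511] shift mm [-0.5  0.6  1.1] turn [0.0003 0.0004 0.0011] F [-0.9  1.1  5.2] w 0.027
t: 17.35
tool_pos: [0.474, 0.2611, 0.2356]
tcp_rot: [-3.101, -0.492, -0.011]
force: [0.1, -0.4, -1.8]
width: 0.0268
gripper_force: 39.5
t 17.35 pos [0.474  0.2611 0.2356] shift mm [  9.4 316.8  26.8] turn [-0.0024  0.6039  0.0057] F [ 0.1 -0.4 -1.8] w 0.0268
```

```bash
python3 -m pendant '[[[-5,50,0],[0,0,0],0],[[-5,54,0],[0,0,0],0],[[-5,54,0],[0,0,0],0],[[-5,54,0],[0,0,0],0],[[0,54,0],[0,0,0],0]]'; python3 -m pendant '[[[0,50,0],[0,0,0],0],[[0,0,0],[0,0.15,0],0],[[0,0,0],[0,0.15,0],0],[[0,0,0],[0,0.15,0],0],[[0,0,0],[0,0.15,0],0]]'; python3 -m pendant '[[[0,0,0],[0,0,0],0],[[0,0,0],[0,0,0],0]]'; python3 - <<'E'
from h import *
a=pose(np.radians(17.7),np.radians(35))
plan(np.array([.6305,-.0215,.135])-a.apply([0,0,1])*.09,a)
E
```

```text
t: 17.98
tool_pos: [0.5348, -0.0016, 0.2297]
tcp_rot: [3.102, 0.493, -0.005]
force: [0.3, 0.0, -0.5]
width: 0.0271
gripper_force: 39.6
t: 18.6
tool_pos: [0.5497, -0.0441, 0.2295]
tcp_rot: [-2.89, -0.466, -0.841]
force: [1.1, 1.8, -0.8]
width: 0.027
gripper_force: 39.6
t: 18.85
tool_pos: [0.5517, -0.0437, 0.2308]
tcp_rot: [-2.89, -0.466, -0.835]
force: [0.2, 0.4, -1.0]
width: 0.0267
gripper_force: 39.6
t 18.85 pos [ 0.5517 -0.0437  0.2308] shift mm [13.7  3.4 34.7] turn [-0.0144  0.0468  0.0062] F [ 0.2  0.4 -1. ] w 0.0267
```

```bash
python3 -m pendant '[[[0,0,0],[-0.0144,0.0468,0.0062],0],[[12,3,20],[0,0,0],0],[[0,0,5],[0,0,0],0],[[0,0,0],[0,0,0],0],[[0,0,0],[0,0,0],0]]';python3 - <<'E'
from h import *
a=pose(np.radians(17.7),np.radians(35))
plan(np.array([.6305,-.0215,.135])-a.apply([0,0,1])*.051,a)
im=[camera(n)[...,::-1] for n in("side","top")]
P=[.61,.0,.15]
p=[proj("side",P),proj("top",P)]
o=observe();r=R.from_rotvec(o["tcp_rot"])
for n,q in zip(("side","top"),p): 
    print(n,(q.astype(int)-[40,60]),"foot crop",(proj(n,o["tool_pos"]+r.apply([0,0,.051]))-q.astype(int)+[40,60])*5,"mouth crop",(proj(n,[.6305,-.0215,.135])-q.astype(int)+[40,60])*5)
cv2.imwrite("pics/m6.png",np.hstack([cv2.resize(i[int(q[1])-60:int(q[1])+60,int(q[0])-40:int(q[0])+40],(400,600),interpolation=cv2.INTER_CUBIC) for i,q in zip(im,p)]))
E
```

```text
t: 19.48
tool_pos: [0.5753, -0.0383, 0.2173]
tcp_rot: [-2.875, -0.451, -0.909]
force: [-0.3, -0.3, -2.5]
width: 0.0266
gripper_force: 39.6
t 19.48 pos [ 0.5753 -0.0383  0.2173] shift mm [ 0.   0.8 49.5] turn [-0.0009 -0.0017  0.0018] F [-0.3 -0.3 -2.5] w 0.0266
side [301 140] foot crop [265.85610992 264.91548555] mouth crop [274.66937015 328.44973724]
top [282 122] foot crop [282.42099185 309.39197764] mouth crop [259.24726355 257.51999973]
```

View pics/m6.png

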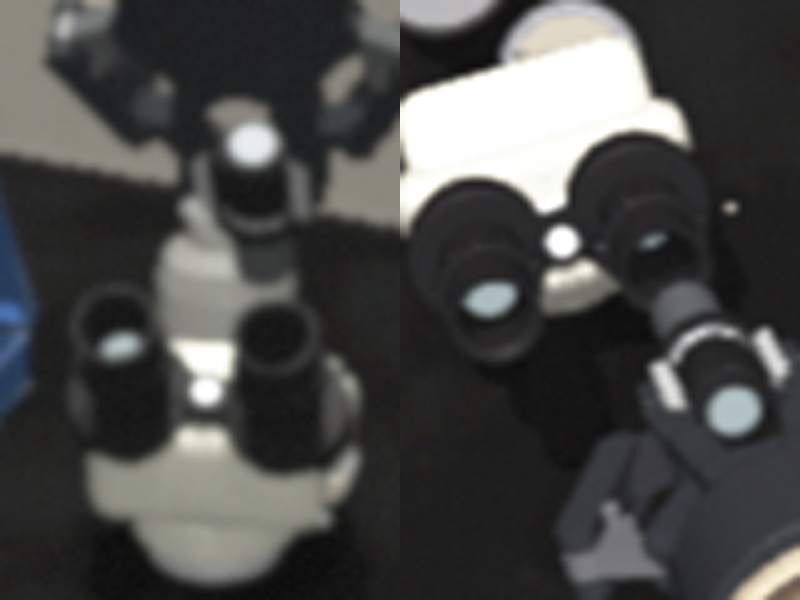

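The views show the telescope held in line with the right tube, the foot about 50 mm short of the mouth and aligned within about 2 mm. I'll advance gently and watch the forces.

```bash
python3 -m pendant '[[[0,0,25],[-0.001,-0.002,0.002],0],[[-0.3,0,15],[0,0,0],0],[[0,0,0],[0,0,0],0],[[0,0,0],[0,0,0],0]]'; python3 -m pendant '[[[0,0,4],[0,0,0],0],[[0,0,4],[0,0,0],0],[[0,0,0],[0,0,0],0]]'; python3 - <<'E'
from h import *
a=pose(np.radians(17.7),np.radians(35))
plan(np.array([.630,-.0205,.135])-a.apply([0,0,1])*.051,a)
E
```

```text
t: 20.08
tool_pos: [0.5969, -0.0322, 0.1847]
tcp_rot: [-2.877, -0.446, -0.908]
force: [0.8, -0.5, -0.3]
width: 0.0268
gripper_force: 39.6
t: 20.45
tool_pos: [0.6014, -0.0306, 0.1775]
tcp_rot: [-2.877, -0.446, -0.907]
force: [-0.6, -0.5, -0.8]
width: 0.0266
gripper_force: 39.6
t 20.45 pos [ 0.6014 -0.0306  0.1775] shift mm [ 0.5 -1.   1.2] turn [ 0.0008  0.0001 -0.0012] F [-0.6 -0.5 -0.8] w 0.0266
```

```bash
python3 - <<'E'
from h import *
im=[camera(n)[...,::-1] for n in("side","top")]
P=[.625,-.02,.14]
out=[]
for n,i in zip(("side","top"),im):
    q=proj(n,P).astype(int); print(n,q-[20,30])
    out.append(cv2.convertScaleAbs(cv2.resize(i[q[1]-30:q[1]+30,q[0]-20:q[0]+20],(400,600),interpolation=cv2.INTER_CUBIC),alpha=1.8,beta=10))
cv2.imwrite("pics/m7.png",np.hstack(out))
E
```

```text
side [334 174]
top [313 145]
```

View pics/m7.png

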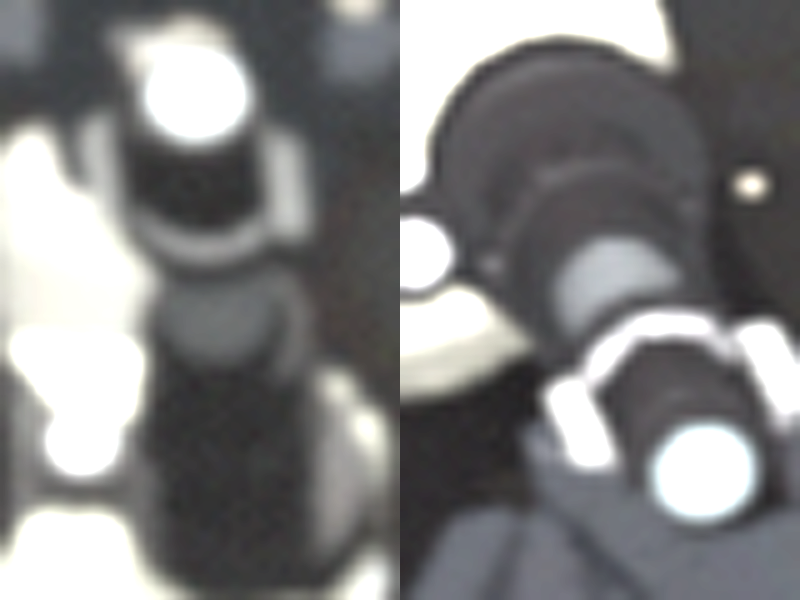

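The close views show the sleeve about to enter the right mouth. It sits about 1.3 px (2 mm) to the left of the tube's axis in both views: side, sleeve centre 217 against tube 231; top, 592 against 603. I'll shift +2 mm in tool y and continue.

```bash
python3 -m pendant '[[[0,2,0],[0,0,0],0],[[0,0,2],[0,0,0],0],[[0,0,0],[0,0,0],0]]'; python3 -m pendant '[[[0,0,2],[0,0,0],0],[[0,0,0],[0,0,0],0]]'; python3 -m pendant '[[[0,0,2],[0,0,0],0],[[0,0,0],[0,0,0],0]]'
```

```text
t: 20.92
tool_pos: [0.6029, -0.0323, 0.1758]
tcp_rot: [-2.877, -0.446, -0.907]
force: [-1.4, 0.3, 0.1]
width: 0.027
gripper_force: 39.9
t: 21.18
tool_pos: [0.6032, -0.0315, 0.1736]
tcp_rot: [-2.877, -0.446, -0.904]
force: [-3.5, -0.4, -0.6]
width: 0.0269
gripper_force: 40.1
t: 21.42
tool_pos: [0.6042, -0.031, 0.1717]
tcp_rot: [-2.877, -0.447, -0.903]
force: [-3.3, 0.7, -4.5]
width: 0.0269
gripper_force: 39.8
```

```bash
cat >> h.py <<'E'
def st(m=(.6305,-.0215,.135),L=.051):
    o=observe();r=R.from_rotvec(o["tcp_rot"]);a=pose(np.radians(17.7),np.radians(35))
    print("t %.2f"%o["t"],"Ftool",r.inv().apply(o["force"]).round(1),"foot rel mouth",(a.inv().apply(o["tool_pos"]-m)*1000+[0,0,L*1000]).round(1),"turn",(r.inv()*a).as_rotvec().round(4),"Mtool",r.inv().apply(o["wrist_torque"]).round(2))
E
python3 -m pendant '[[[-1,0,0],[0,0,0],0],[[0,0,2],[0,0,0],0],[[0,0,0],[0,0,0],0]]'; python3 -c "from h import *;st()"; python3 -m pendant '[[[0,0,3],[0,0,0],0],[[0,0,0],[0,0,0],0]]';python3 -c "from h import *;st()"
```

```text
t: 21.8
tool_pos: [0.6051, -0.0309, 0.17]
tcp_rot: [-2.877, -0.447, -0.905]
force: [-4.0, 1.7, -3.1]
width: 0.0268
gripper_force: 39.8
t 21.80 Ftool [-4.5 -2.8  0.7] foot rel mouth [-2.1  1.3  6.8] turn [-0.0002  0.0009 -0.001 ] Mtool [ 0.75 -1.7   0.01]
t: 22.05
tool_pos: [0.6067, -0.0304, 0.1675]
tcp_rot: [-2.877, -0.447, -0.905]
force: [-4.0, 2.3, -4.5]
width: 0.0266
gripper_force: 39.8
t 22.05 Ftool [-5.1 -3.4  1.9] foot rel mouth [-2.1  1.2  9.8] turn [-0.0002  0.0011 -0.0009] Mtool [ 0.82 -1.79  0.04]
```

```bash
python3 -m pendant '[[[-0.8,-0.5,0],[0,0,0],0],[[0,0,3],[0,0,0],0],[[0,0,0],[0,0,0],0]]'; python3 -c "from h import *;st()"; python3 -m pendant '[[[0,0,3],[0,0,0],0],[[0,0,0],[0,0,0],0]]';python3 -c "from h import *;st()"
```

```text
t: 22.42
tool_pos: [0.6081, -0.0299, 0.1651]
tcp_rot: [-2.877, -0.446, -0.907]
force: [-2.1, 2.1, -4.5]
width: 0.027
gripper_force: 39.9
t 22.43 Ftool [-3.7 -2.6  2.9] foot rel mouth [-2.4  1.2 12.6] turn [ 0.0007  0.0001 -0.0011] Mtool [ 0.76 -1.68 -0.01]
t: 22.68
tool_pos: [0.6097, -0.0294, 0.1626]
tcp_rot: [-2.877, -0.446, -0.907]
force: [-2.1, 3.2, -4.6]
width: 0.0269
gripper_force: 40.0
t 22.68 Ftool [-3.5 -3.7  3.2] foot rel mouth [-2.4  1.1 15.7] turn [ 0.0006  0.0001 -0.001 ] Mtool [ 0.79 -1.7  -0.02]
```

```bash
python3 -m pendant '[[[-0.6,-0.6,0],[0,0,0],0],[[0,0,4],[0,0,0],0],[[0,0,0],[0,0,0],0]]'; python3 -c "from h import *;st()"; python3 -m pendant '[[[0,0,4],[0,0,0],0],[[0,0,0],[0,0,0],0]]';python3 -c "from h import *;st()"
```

```text
t: 23.05
tool_pos: [0.6116, -0.0285, 0.1592]
tcp_rot: [-2.877, -0.446, -0.908]
force: [-2.3, 0.9, -4.6]
width: 0.0272
gripper_force: 39.8
t 23.05 Ftool [-4.2 -1.6  2.7] foot rel mouth [-2.6  1.  19.6] turn [ 0.0013 -0.0005 -0.0012] Mtool [ 0.54 -1.43 -0.01]
t: 23.3
tool_pos: [0.6138, -0.0278, 0.1558]
tcp_rot: [-2.877, -0.446, -0.908]
force: [-1.3, 1.3, -4.0]
width: 0.0268
gripper_force: 39.8
t 23.30 Ftool [-3.  -1.7  2.8] foot rel mouth [-2.7  0.9 23.7] turn [ 0.0011 -0.0004 -0.0012] Mtool [ 0.51 -1.49  0.01]
```

```bash
python3 -m pendant '[[[-0.6,-0.3,0],[0,0,0],0],[[0,0,4],[0,0,0],0],[[0,0,4],[0,0,0],0],[[0,0,0],[0,0,0],0]]'; python3 -c "from h import *;st()"; python3 -m pendant '[[[0,0,4],[0,0,0],0],[[0,0,0],[0,0,0],0]]';python3 -c "from h import *;st()"
```

```text
t: 23.8
tool_pos: [0.6177, -0.0263, 0.1492]
tcp_rot: [-2.877, -0.445, -0.909]
force: [-0.8, 0.4, -3.1]
width: 0.0269
gripper_force: 39.7
t 23.80 Ftool [-2.3 -0.6  2.2] foot rel mouth [-3.   0.7 31.5] turn [ 0.0018 -0.0007 -0.0013] Mtool [ 0.28 -1.19 -0.01]
t: 24.05
tool_pos: [0.6198, -0.0256, 0.146]
tcp_rot: [-2.877, -0.446, -0.908]
force: [-0.6, 1.6, -2.2]
width: 0.0267
gripper_force: 39.8
t 24.05 Ftool [-1.3 -1.7  1.7] foot rel mouth [-3.1  0.7 35.5] turn [ 0.0016 -0.0006 -0.001 ] Mtool [ 0.33 -1.09 -0.03]
```

```bash
python3 -m pendant '[[[0,-0.3,3],[0,0,0],0],[[0,0,1],[0,0,0],0],[[0,0,0],[0,0,0],0]]'; python3 -c "from h import *;st()"; python3 -m pendant '[[[0,0,1.2],[0,0,0],0],[[0,0,0],[0,0,0],0]]';python3 -c "from h import *;st()"; python3 -m pendant '[[[0,0,0.8],[0,0,0],0],[[0,0,0],[0,0,0],0]]';python3 -c "from h import *;st()"
```

```text
t: 24.42
tool_pos: [0.6219, -0.0248, 0.1427]
tcp_rot: [-2.877, -0.445, -0.908]
force: [-0.4, 1.0, -2.5]
width: 0.0271
gripper_force: 39.9
t 24.43 Ftool [-1.5 -1.1  2. ] foot rel mouth [-3.1  0.6 39.4] turn [ 0.0017 -0.0007 -0.0012] Mtool [ 0.17 -0.95 -0.04]
t: 24.68
tool_pos: [0.6221, -0.0245, 0.1423]
tcp_rot: [-2.877, -0.446, -0.909]
force: [-10.4, -0.6, 9.4]
width: 0.0268
gripper_force: 40.7
t 24.68 Ftool [ -2.9  -2.6 -13.5] foot rel mouth [-3.1  0.3 39.9] turn [ 0.0014 -0.001  -0.0007] Mtool [ 0.52 -1.25 -0.01]
t: 24.92
tool_pos: [0.6222, -0.0245, 0.1422]
tcp_rot: [-2.877, -0.446, -0.909]
force: [-19.8, -1.9, 18.9]
width: 0.0266
gripper_force: 42.1
t 24.93 Ftool [ -5.   -4.2 -26.6] foot rel mouth [-3.1  0.3 40.1] turn [ 0.0016 -0.0012 -0.0005] Mtool [ 0.74 -1.52 -0.04]
```

Firm stop where expected: the stick's 50 mm contact puts the mouth 2.3 mm lower than assumed, which gives 42.4 mm of sleeve in. Releasing and backing out.

```bash
python3 -m pendant '[[[0,0,-1],[0,0,0],0],[[0,0,0],[0,0,0],0.3],[[0,0,0],[0,0,0],0.5],[[0,0,0],[0,0,0],0.55],[[0,0,0],[0,0,0],0.55]]'; python3 -m pendant '[[[0,0,-15],[0,0,0],0.55],[[0,0,-40],[0,0,0],0.55],[[0,0,-50],[0,0,0],0.55],[[0,0,-50],[0,0,0],0.55],[[-40,0,0],[0,0,0],0.55]]';python3 - <<'E'
from h import *
im=[camera(n)[...,::-1] for n in("side","top")]
out=[]
m=np.array([.6325,-.0205,.1335]);z=-pose(np.radians(17.7),np.radians(35)).apply([0,0,1])
for n,i,w in zip(("side","top"),im,(40,40)):
    q=proj(n,m+[0,.02,0.01]).astype(int)
    print(n,q-[30,45],"lens pred crop",[((proj(n,m+z*h)-q+[30,45])*400/60).round() for h in (.042,.0,.024)])
    out.append(cv2.convertScaleAbs(cv2.resize(i[q[1]-45:q[1]+45,q[0]-30:q[0]+30],(400,600),interpolation=cv2.INTER_CUBIC),alpha=1.6,beta=10))
cv2.imwrite("pics/m8.png",np.hstack(out))
for n,i in zip(("side","top"),im): cv2.imwrite(f"pics/{n}9.png",i)
# stick still there?
s=cv2.cvtColor(np.ascontiguousarray(im[0]),cv2.COLOR_BGR2HSV)
for v in (266,274,290,306):
    r=np.where((s[v,385:420,2]>90)&(s[v,385:420,1]>60))[0]+385; print(v,r.min() if len(r) else 0,r.max() if len(r) else 0)
E
```

```text
t: 25.55
tool_pos: [0.6225, -0.0246, 0.1417]
tcp_rot: [-2.877, -0.445, -0.908]
force: [-0.2, -0.5, 0.2]
width: 0.0469
gripper_force: 0.0
t: 26.18
tool_pos: [0.5079, -0.0622, 0.2517]
tcp_rot: [-2.876, -0.448, -0.923]
force: [0.4, -1.2, -1.0]
width: 0.0467
gripper_force: 0.0
side [317 154] lens pred crop [array([250., 275.]), array([259., 346.]), array([254., 306.])]
top [292 126] lens pred crop [array([302., 368.]), array([276., 311.]), array([290., 343.])]
266 401 408
274 400 409
290 399 408
306 399 404
```

View pics/m8.png

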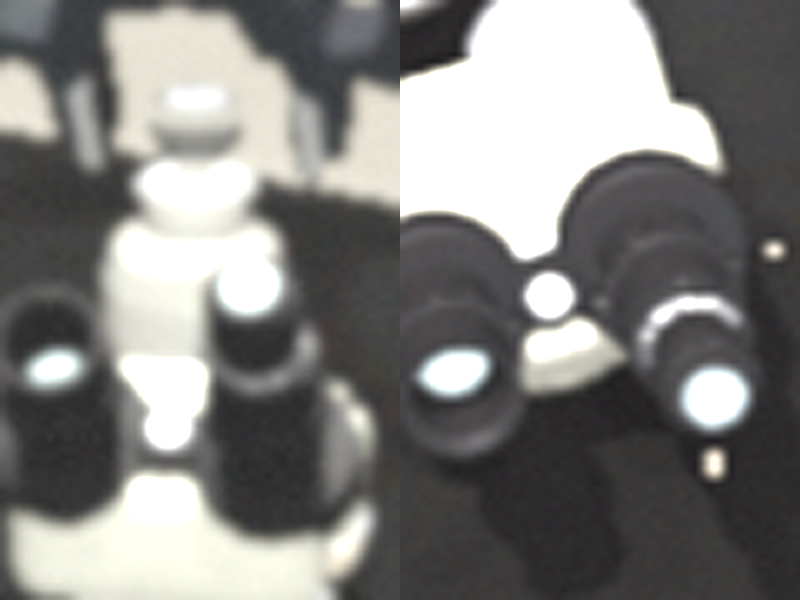

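The final view shows the telescope's flange sitting on the right tube's rim with no sleeve showing. The lens is at (250,285) in the side crop, against (250,275) predicted for fully home. The stick stands in its original place, so I'm handing in.

```bash
python3 -m pendant '[[[0,0,-10],[0,0,0],0.55],[[0,0,0],[0,0,0],0.55],[[0,0,0],[0,0,0],0.55]]'; python3 -c "from bench import *;print(job_done())"
```

```text
t: 26.65
tool_pos: [0.5012, -0.0628, 0.2543]
tcp_rot: [-2.877, -0.447, -0.908]
force: [-0.5, -0.4, -0.1]
width: 0.0467
gripper_force: 0.0
the job is handed in; nothing more can be done
None
```

The right tube is the clear one: the stick touched its bottom with about 20 N and is back upright in its block, the telescope is seated with its flange on the right tube's rim, and the job was handed in at 26.7 s, no verdict shown.

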